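# Load the stopper feeder and set its gate screw

### The arm

A 6-joint arm with a two-finger parallel gripper is mounted at the origin on the work surface. World frame = base frame: x ahead of the robot, y to its left, z up, the work surface at z = 0. Lengths are in m, angles in rad, forces in N, time in s.
With the tool pointing down it reaches from about 0.425 to 0.925 m from the base axis. Payload 12.5 kg.
Tool frame: the origin (TCP) lies on the mounting face of the last link; the fingertips stand 173 mm ahead of it and the grasp point (between the pads) lies 155 mm ahead of it; x points along the fingers, z is the direction in which the jaws open and shut, and the axes are right-handed (so a half turn about x gives the same grasp; the last joint's range is limited). The gripper opens to 85 mm and grips with 20 to 120 N. Pads are 22 mm wide; open, the fingers measure 114 mm over their backs; the gripper's body (76 mm by 85 mm) begins 54 mm behind the grasp point. The pads swing forward as they close: fully open they stand 13 mm farther back than shut.
Start: joints at [-1.455, 0.491, 1.559, -0, 1.092, -0.106], TCP at [0.138, -0.61, 0.405] pointing down, gripper open.
Joint ranges: [-3.1, 3.1], [-0.84, 2.19], [0.05, 2.79], [-1.13, 4.28], [0.06, 2.93], [-2.69, 2.69]. Speed limits (rad/s): [2.22, 2.22, 2.79, 3.14, 3.14, 3.14].

### API

Orientations are given as a unit quaternion [w, x, y, z].
In Python, from plant import bot gives the robot as it stands. The module is installed in compiled form; this text tells all that it offers.
- The arm moves only by the tool arm_command, never from a script. Its argument "plan" is a list that holds one entry, the list of rows, each a list of 4 numbers: the shift along the tool's x, y, z in m, then the turn about the tool's x in rad. A call has 1 to 5 rows; each row is the pose to reach, as a shift and turn from the pose commanded when the call began, along the tool's axes at that moment; what a row does not reach only later rows make up. A row lasts 1/12 s, in which the tool goes at most 41.7 mm and 7.16 degrees, less where a joint would pass 70% of its speed; a pose out of reach is approached as far as the arm can. A call with a gripper value outside its range is refused whole. "grip" is the closure, from 0 (fully open) to 1 (shut), set as the call begins (left out, the last holds). The fingers move at their own pace and stop on an object; "grip_force" is the grip in N (left out, the last holds). Time passes only in rows, so rows that repeat a pose let the fingers close. It gives the time, the measured TCP pose, the force and the opening at its end, in the units of the state.
- bot.observe(): the state, without advancing time (a new reading comes with each control period).
- bot.snapshot(name): name is "scene" or "side" or "wrist"; returns a dict with "color" (420x560x3 uint8, red, green, blue), "K" (3x3 intrinsics, pixels), "position" and "orientation" of the camera in the world. Camera axes: x right, y up, looking along -z (the intrinsics and any distortion apply to the point x, -y, -z); pixel columns grow to the right and rows downward; lengths in m; the calibration is good to about 2 mm. The wrist camera is an equidistant fisheye: a pixel r from the principal point sees the ray r / f radians off the axis. A picture is of the moment at which its call begins. There is no depth.
- bot.sign_off(): hands the job in, once; it reports no verdict.
Trained networks look in the newest picture that a camera, given by its name, has taken for a name from the list of things; names that differ only in an ending like _2 or _b are one class to them, and where a whole thing is asked for, a point or a joint stands for the part that bears it (a point fixed in the world has none). Each returns a list of dicts, best first, with "p" (0 to 1); they miss things now and then, are a little off and sometimes report something else, mostly with a low value. They report only what shows in the picture. A call takes as long as a camera call.
- bot.search_frame(label, camera): "rect" ([left, top, width, height] in pixels, round what is visible of it).
- bot.outline_of(label, camera): "pixels" (420x560 bool, what is visible of it) and "rect" ([left, top, width, height] in pixels, round what is visible of it).
- bot.place_of(label, camera): "xy" ([column, row] in pixels: a listed point, or the origin of a listed thing).
The state is a dict: "time": time; "qpos": joint angles; "qd": joint speeds; "joint_torque": joint torques, N m; "position": TCP position; "eef_rot": TCP orientation; "force": force on the tool from outside, world axes, zero at the start; "moment": the same for the moment, N m; "width": finger opening in m.
Only numpy, scipy, OpenCV 4.12 (cv2) and the standard library are available. Lean on these libraries where they do the work, as an engineer would, in place of code of your own. Each camera call takes 0.05 s, during which the arm holds its last target.

### The job

Refill the tube-stopper feeder: lift the loading tray by its bar to tip all five stoppers into the hopper and lay the tray back down. Then turn the gate's thumbscrew clockwise until it seats, back it off a quarter turn, and finish there with the screw still held in the gripper. Leave the other things on the bench where they stand.

Things in the scene. Friction and masses are not known exactly. Their poses are not given: they have to be found in the camera images.
- feeder: The stopper feeder, a bench machine on a fixed grey base plate 150 mm (its x) by 400 mm (its y) by 18 mm; origin at the plate's underside centre. Its x points away from the robot (up to 0.3 rad askew), y to the left as seen from the robot, z up. White hopper in the middle, tray on its +y side, gate bridge with thumbscrew on its -y side.
- hopper (a point): Centre of the hopper's floor (feeder frame 0, 0, 30 mm). The square white hopper is open above, 100 x 100 mm inside, walls 5 mm; above the table the front and back walls reach 130 mm, the wall towards the tray 98 mm, the wall towards the screw 150 mm.
- tray_bar (a point): Middle of the tray's steel grip bar: a round bar 10 mm thick, level, along the feeder's x, 75 mm free between its two arms, 65 mm clear of the tray's end wall, 112 mm above the table with the tray down (feeder frame 0, 220, 112 mm). Pinch it from above; the bar may turn between the fingers as the tray tips.
- tray_hinge (a point): Middle of the tray's hinge line, which runs along the feeder's x at the hopper's rim (feeder frame 0, 55, 100 mm). The grip bar swings about it at a radius of 165 mm.
- tray (a joint): Angle of the hinged loading tray in rad: 0 lying level (start), growing as its bar end is lifted; stop at 1.25. The tray is aluminium, 90 x 100 mm with 32 mm walls, open towards the hopper, 250 g; it falls back by its own weight if let go. The stoppers slide out into the hopper by about 1.1 rad.
- screw_grip (a point): Centre of the thumbscrew's upright steel wing, on the screw's upright axis (feeder frame 0, -150, 131 mm). The wing is a plate 44 mm long (this point's x), 12 mm thick (its y), from 112 to 144 mm above the table, on a collar 32 mm across over an aluminium bridge 80 x 34 mm whose top is 104 mm up. It turns in place without rising or sinking.
- screw (a joint): Thumbscrew angle in rad, growing clockwise seen from above (tightening). It seats on a hard stop at 3.14, where the wing lies along the feeder's x (front to back); it starts 1.4 to 2.4 rad short of that. A quarter turn back from the seat, at 1.57, the wing lies along the feeder's y. Takes about 0.06 N m to turn; stays where it is left.
- stopper0_center (a point): Centre of one of five alike dark rubber stoppers, 24 mm across, 22 mm tall, 15 g, standing in the tray at the start.
- stopper1_center (a point): Centre of one of five alike dark rubber stoppers, 24 mm across, 22 mm tall, 15 g, standing in the tray at the start.
- stopper2_center (a point): Centre of one of five alike dark rubber stoppers, 24 mm across, 22 mm tall, 15 g, standing in the tray at the start.
- stopper3_center (a point): Centre of one of five alike dark rubber stoppers, 24 mm across, 22 mm tall, 15 g, standing in the tray at the start.
- stopper4_center (a point): Centre of one of five alike dark rubber stoppers, 24 mm across, 22 mm tall, 15 g, standing in the tray at the start.
- dropper: Bystander, to be left alone: white dropper bottle, 42 mm across, 90 mm tall, in front of the feeder. Origin at its underside centre.
- jar: Bystander, to be left alone: clear jar with a red lid, 48 mm across, 55 mm tall, behind the feeder's tray. Origin at its underside centre.
- pot: Bystander, to be left alone: amber glass pot with a white lid, 44 mm across, 65 mm tall, behind the feeder's gate. Origin at its underside centre.
- eraser: Bystander, to be left alone: grey block 20 x 55 x 14 mm, in front of the tray. Origin at its underside centre.
- dish: Bystander, to be left alone: glass dish 90 mm across, 16 mm tall, to the right. Origin at its underside centre.

How it is judged:
On the way, in this order (a step that is already met when the one before it is completed fails the run):
1. all five stoppers are in the hopper (x of stopper0_center in the frame of feeder between -0.053 and 0.053 m and y of stopper0_center in the frame of feeder between -0.053 and 0.053 m and z of stopper0_center in the frame of feeder between 0.02 and 0.095 m and x of stopper1_center in the frame of feeder between -0.053 and 0.053 m and y of stopper1_center in the frame of feeder between -0.053 and 0.053 m and z of stopper1_center in the frame of feeder between 0.02 and 0.095 m and x of stopper2_center in the frame of feeder between -0.053 and 0.053 m and y of stopper2_center in the frame of feeder between -0.053 and 0.053 m and z of stopper2_center in the frame of feeder between 0.02 and 0.095 m and x of stopper3_center in the frame of feeder between -0.053 and 0.053 m and y of stopper3_center in the frame of feeder between -0.053 and 0.053 m and z of stopper3_center in the frame of feeder between 0.02 and 0.095 m and x of stopper4_center in the frame of feeder between -0.053 and 0.053 m and y of stopper4_center in the frame of feeder between -0.053 and 0.053 m and z of stopper4_center in the frame of feeder between 0.02 and 0.095 m), for 0.2 s.
2. the tray lies down again (value of joint tray below 0.12 rad), for 0.2 s.
3. the thumbscrew is turned to its seat (within 0.06 rad) (value of joint screw above 3.0816 rad), for 0.2 s.
At the end, for the whole second after the job is handed in: All five stoppers are inside the hopper, the tray lies down (within 0.12 rad), and the thumbscrew stands still a quarter turn (1.57 rad, within 0.26 rad or 15 degrees) back from its seat, held by the fingers with more than 2 N (all of step 1 and value of joint tray below 0.12 rad and value of joint screw between 1.3108 and 1.8308 rad and velocity of joint screw between -0.1 and 0.1 rad/s and contact force between the fingers and screw above 2 N); the arm keeps its last pose, push and grip.
It fails at once if a bystander is shifted by more than 30 mm (distance of any of dropper, jar, pot, eraser, dish from where it was at the start of the episode above 0.03 m).
It also fails if it takes over 72 s, if anything falls off the work surface, if the arm or the gripper's body presses on something with over 40 N, if the wrist force passes 120 N, or if a joint passes its speed limit or range.

## Working session

There is one attempt and no reset: what is moved stays moved. The work goes in short steps, Python scripts to look and compute and a tool call to move; the robot and the scene stay as the last step left them, time stands still between calls to the robot, and variables do not carry over. Pictures are saved under pics/ and viewed, and the job is handed in when it is done.

Besides the shell and the picture viewer there is one more tool, called as name(argument=value, ...) on one line, values as JSON. arm_command: Moves the arm, as the interface text tells. Its arguments: {"type":"object","properties":{"plan":{"type":"array"},"grip":{"type":"number"},"grip_force":{"type":"number"}},"required":["plan"]}

```bash
mkdir -p pics; ls; cat > h.py <<'E'
import numpy as np, cv2
from scipy.spatial.transform import Rotation as R
from plant import bot
def rot(q): return R.from_quat([q[1],q[2],q[3],q[0]]).as_matrix()
def snap(c,f=None):
    s=bot.snapshot(c)
    if f: cv2.imwrite('pics/'+f, s['color'][:,:,::-1])
    return s
def ray(s,xy,fish=False):
    K=np.array(s['K']);u=(xy[0]-K[0,2])/K[0,0];v=(xy[1]-K[1,2])/K[1,1]
    if fish:
        r=np.hypot(u,v);d=np.array([np.sin(r)*u/r,-np.sin(r)*v/r,-np.cos(r)])
    else: d=np.array([u,-v,-1.])
    d=rot(s['orientation'])@d
    return np.array(s['position']),d/np.linalg.norm(d)
def atz(s,xy,z,fish=False):
    p,d=ray(s,xy,fish);return p+d*(z-p[2])/d[2]
def proj(s,P,fish=False):
    K=np.array(s['K']);c=(np.asarray(P)-s['position'])@rot(s['orientation'])
    c=c*[1,-1,-1]
    if fish:
        r=np.hypot(c[0],c[1]);t=np.arctan2(r,c[2]);u=c[0]/r*t;v=c[1]/r*t
    else:u,v=c[0]/c[2],c[1]/c[2]
    return np.array([K[0,0]*u+K[0,2],K[1,1]*v+K[1,2]])
E
python3 - <<'E'
from h import *
np.set_printoptions(precision=4,suppress=True)
o=bot.observe();print(o)
for c in ['scene','side']:
    s=snap(c,c+'0.png');print(c,s['position'],s['K'])
    f=c=='wrist'
    for n,z in [('hopper',.03),('tray_bar',.112),('tray_hinge',.1),('screw_grip',.131),('feeder',0),('dropper',0),('jar',0),('pot',0),('eraser',0),('dish',0)]:
        r=bot.place_of(n,c)
        for k in r[:2]: print(n,round(k['p'],2),k['xy'],atz(s,k['xy'],z,f))
E
```

```text
pics
{'time': 0.0, 'qpos': array([-1.4546,  0.4916,  1.5595, -0.    ,  1.0917, -0.1056]), 'qd': array([ 0.0002,  0.0008, -0.0002, -0.0012, -0.0009, -0.0008]), 'joint_torque': array([ -0.0036, -61.847 , -26.1595,  -0.0002,   0.0041,   0.    ]), 'position': array([ 0.1375, -0.6096,  0.4041]), 'eef_rot': array([ 0.552 ,  0.4419,  0.5526, -0.4413]), 'force': array([-0.6078, -0.7696,  0.2735]), 'moment': array([ 0.0298,  0.0296, -0.0198]), 'width': 0.08519270742626324}
scene [1.1042 0.1185 0.8004] [[459.5062   0.     277.3018]
 [  0.     459.5062 211.1668]
 [  0.       0.       1.    ]]
hopper 0.73 [285.3, 233.1] [0.5199 0.0104 0.03  ]
tray_bar 0.7 [403.3, 213.4] [0.4794 0.237  0.112 ]
tray_bar 0.69 [210.7, 194.2] [ 0.521  -0.1462  0.112 ]
tray_hinge 0.91 [315.6, 212.5] [0.508  0.0679 0.1   ]
screw_grip 0.71 [212.1, 196.7] [ 0.5427 -0.1342  0.131 ]
feeder 0.93 [283.8, 239.8] [0.5159 0.007  0.    ]
dropper 0.88 [263.1, 191.4] [ 0.388  -0.0718  0.    ]
dropper 0.39 [156.6, 236.3] [ 0.5721 -0.2638  0.    ]
jar 0.71 [341.6, 289.0] [0.6083 0.1463 0.    ]
pot 0.83 [228.7, 294.2] [ 0.6725 -0.0697  0.    ]
dish 0.71 [153.7, 233.5] [ 0.5664 -0.273   0.    ]
side [0.3746 0.5243 0.7858] [[513.3976   0.     280.2645]
 [  0.     513.3976 209.8423]
 [  0.       0.       1.    ]]
hopper 0.92 [292.5, 238.8] [0.5181 0.014  0.03  ]
hopper 0.71 [293.3, 245.1] [0.5128 0.0266 0.03  ]
tray_bar 0.59 [278.1, 327.4] [0.4775 0.2219 0.112 ]
tray_hinge 0.77 [292.0, 238.3] [0.5059 0.0606 0.1   ]
screw_grip 0.6 [301.0, 139.2] [ 0.5485 -0.1341  0.131 ]
feeder 0.78 [292.6, 245.2] [ 0.5194  0.0075 -0.    ]
feeder 0.56 [214.9, 292.9] [0.6185 0.1435 0.    ]
dropper 0.71 [291.0, 268.6] [ 0.5074  0.0567 -0.    ]
dropper 0.56 [365.4, 229.8] [ 0.3985 -0.0677  0.    ]
jar 0.66 [215.8, 294.0] [0.6162 0.145  0.    ]
pot 0.97 [229.5, 197.5] [ 0.6723 -0.0642  0.    ]
pot 0.48 [301.0, 279.6] [0.4841 0.073  0.    ]
dish 0.75 [312.1, 140.4] [ 0.5592 -0.2696 -0.    ]
```

View pics/scene0.png

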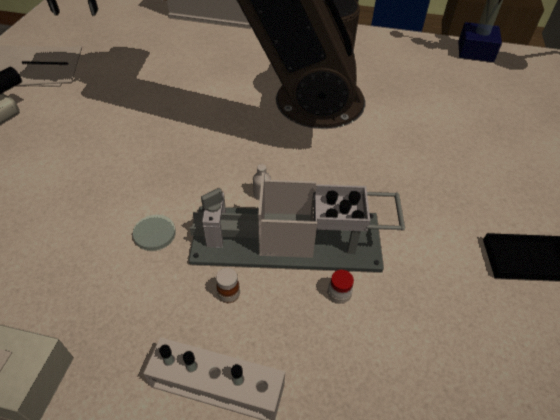

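View pics/side0.png

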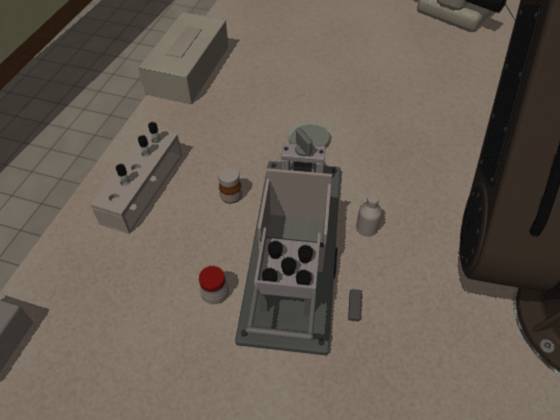

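Scene: the feeder has its plate corners near (190,263), (382,267) and (381,213), the bar near (402,210) and the wing near (213,197). Side: the bar is near (279,330), the wing near (303,140) and the tray stoppers near (290,265). I'll zoom in to fit the pose.

```bash
python3 - <<'E'
import cv2
a=cv2.imread('pics/scene0.png')[170:280,170:420];cv2.imwrite('pics/sc_crop.png',cv2.resize(a,None,fx=3.2,fy=3.2,interpolation=3))
a=cv2.imread('pics/side0.png')[110:360,200:400];cv2.imwrite('pics/si_crop.png',cv2.resize(a,None,fx=2.4,fy=2.4,interpolation=3))
E
```

```text
(no output)
```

View pics/sc_crop.png

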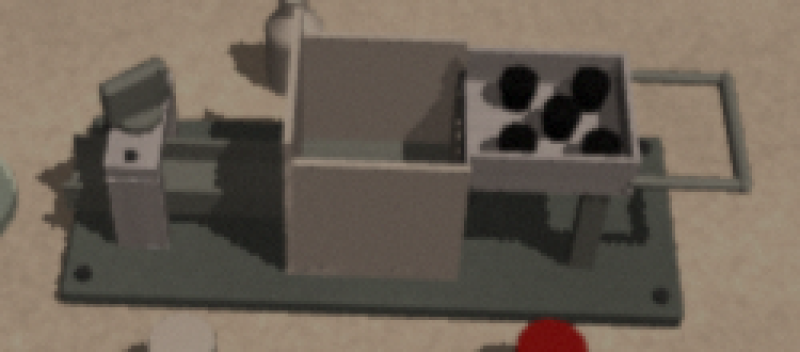

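View pics/si_crop.png

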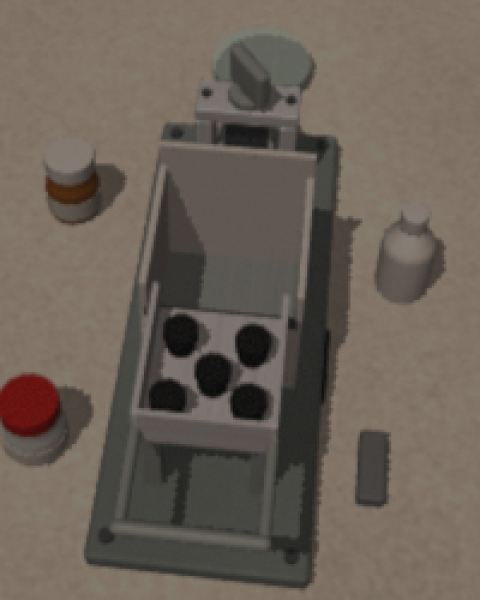

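```bash
python3 - <<'E'
from h import *
from scipy.optimize import least_squares
np.set_printoptions(precision=4,suppress=True)
S={c:bot.snapshot(c) for c in ['scene','side']}
sc=[((75,-200,18),(61,289)),((75,200,18),(682,313)),((-75,200,18),(655,139)),((55,55,130),(470,165)),((42,220,112),(745,187)),((-42,220,112),(728,76))]
si=[((75,200,18),(87,555)),((-75,200,18),(310,577)),((75,-200,18),(165,127)),((-75,-200,18),(337,140)),((42,220,112),(118,528)),((-42,220,112),(268,541))]
D=[('scene',np.array(P)/1000,np.array(u)/3.2+170) for P,u in sc]+[('side',np.array(P)/1000,np.array(u)/2.4+[200,110]) for P,u in si]
def f2w(q,P):
    c,s=np.cos(q[2]),np.sin(q[2]);return np.array([q[0]+c*P[0]-s*P[1],q[1]+s*P[0]+c*P[1],P[2]])
def res(q): return np.concatenate([proj(S[c],f2w(q,P))-u for c,P,u in D])
r=least_squares(res,[.51,.01,.18],loss='soft_l1');q=r.x;print(q);print(r.fun.reshape(-1,2))
for n,P in dict(hop=(0,0,.03),bar=(0,.22,.112),hinge=(0,.055,.1),screw=(0,-.15,.131)).items():
    w=f2w(q,P);print(n,w,proj(S['scene'],w),proj(S['side'],w))
# wing angle: plane z=.144 top edge
for c,a,b in [('scene',np.array([103,92])/3.2+170,np.array([160,62])/3.2+170),('side',np.array([236,42])/2.4+[200,110],np.array([266,78])/2.4+[200,110])]:
    A,B=atz(S[c],a,.144),atz(S[c],b,.144);d=B-A;print(c,A,B,np.hypot(*d[:2]),np.degrees(np.arctan2(d[1],d[0])-q[2]))
o=bot.observe();print(rot(o['eef_rot']))
E
```

```text
[0.5142 0.0127 0.1921]
[[-1.0474 -0.1487]
 [ 1.2468 -0.1204]
 [ 2.0562 -2.0323]
 [ 0.241   1.1745]
 [-0.6052 -1.8912]
 [-1.0249  0.5246]
 [-1.3296  0.2481]
 [ 0.4379  1.5696]
 [-0.5329 -3.1701]
 [ 0.6376 -2.5324]
 [ 1.4877 -0.4841]
 [-1.6817  0.5496]]
hop [0.5142 0.0127 0.03  ] [286.9379 231.2097] [294.7908 238.7811]
bar [0.4722 0.2287 0.112 ] [399.2555 209.9282] [280.1887 332.7268]
hinge [0.5037 0.0667 0.1   ] [315.3972 210.7919] [292.1821 241.5931]
screw [ 0.5428 -0.1345  0.131 ] [211.911  196.6932] [304.0532 139.7194]
scene [ 0.5632 -0.1459  0.144 ] [ 0.5317 -0.1204  0.144 ] 0.040565570981239925 129.99149936676156
side [ 0.5582 -0.1488  0.144 ] [ 0.526  -0.1183  0.144 ] 0.04437942102846726 125.48651164995057
[[ 0.      0.9755  0.22  ]
 [-0.0001  0.22   -0.9755]
 [-1.     -0.      0.0001]]
```

arm_command(plan=[[[0, 0.034, -0.021, 0], [0, 0.068, -0.042, 0], [0, 0.102, -0.064, 0], [0, 0.136, -0.085, 0], [0, 0.17, -0.106, 0]]], grip=0.4, grip_force=40)

```text
time: 1.62
position: [0.2809, -0.4674, 0.4048]
eef_rot: [0.552, 0.442, 0.552, -0.442]
force: [0.1, -0.7, -0.0]
width: 0.0517
```

arm_command(plan=[[[0, 0.034, -0.021, 0], [0, 0.068, -0.042, 0], [0, 0.102, -0.064, 0], [0, 0.136, -0.085, 0], [0, 0.17, -0.106, 0]]])

```text
time: 2.03
position: [0.4236, -0.3264, 0.405]
eef_rot: [0.552, 0.442, 0.552, -0.442]
force: [-0.5, -0.5, 0.0]
width: 0.051
```

arm_command(plan=[[[0, 0.031, -0.02, 0], [0, 0.062, -0.04, 0], [0, 0.093, -0.06, 0]]])

```text
time: 2.28
position: [0.5011, -0.2474, 0.4049]
eef_rot: [0.552, 0.442, 0.552, -0.442]
force: [1.3, -0.2, 0.4]
width: 0.0512
```

arm_command(plan=[[[0, 0.006, -0.039, 0], [0, 0.013, -0.078, 0], [0, 0.019, -0.118, 0], [0, 0.026, -0.157, 0], [0, 0.032, -0.196, 0]]])

```text
time: 2.7
position: [0.4877, -0.049, 0.4048]
eef_rot: [0.552, 0.442, 0.552, -0.442]
force: [1.8, 0.3, -0.0]
width: 0.0515
```

arm_command(plan=[[[0, 0.006, -0.039, 0], [0, 0.013, -0.078, 0], [0, 0.019, -0.118, 0], [0, 0.026, -0.157, 0], [0, 0.032, -0.196, 0]]])

```text
time: 3.12
position: [0.4758, 0.1493, 0.4049]
eef_rot: [0.552, 0.442, 0.552, -0.441]
force: [0.7, 0.1, 0.0]
width: 0.0513
```

arm_command(plan=[[[0, 0.006, -0.039, 0.015], [0, 0.012, -0.078, 0.03], [0, 0.012, -0.078, 0.03], [0, 0.012, -0.078, 0.03]]])

```text
time: 3.45
position: [0.4703, 0.2278, 0.4045]
eef_rot: [0.546, 0.449, 0.546, -0.449]
force: [-0.7, 0.1, -0.0]
width: 0.0513
```

```bash
python3 - <<'E'
from h import *
np.set_printoptions(precision=4,suppress=True)
o=bot.observe();print(o['position'],rot(o['eef_rot']),o['qpos'])
s=snap('wrist','w1.png');print(s['K'],s['position'])
for z,n in [(.112,'tray_bar'),(.1,'tray_hinge')]:
    for k in bot.place_of(n,'wrist')[:2]:print(n,k['p'],k['xy'],atz(s,k['xy'],z,True))
for n,P in dict(bar=(.4722,.2287,.112),screw=(.5428,-.1345,.131)).items(): print(n,proj(s,P,True))
E
```

```text
[0.4703 0.2278 0.4045] [[-0.      0.981   0.1942]
 [-0.0001  0.1942 -0.981 ]
 [-1.     -0.0001  0.0001]] [ 0.3247  0.3462  1.8079 -0.0001  0.9875  1.7001]
[[325.1923   0.     281.5834]
 [  0.     325.1923 209.2792]
 [  0.       0.       1.    ]] [0.5392 0.2416 0.3739]
tray_bar 0.69 [282.0, 195.0] [0.478  0.2289 0.112 ]
tray_bar 0.54 [451.3, 177.5] [0.5247 0.083  0.112 ]
tray_hinge 0.64 [451.7, 194.7] [0.5083 0.0699 0.1   ]
bar [280.854 201.706]
screw [597.1111 209.5401]
```

View pics/w1.png

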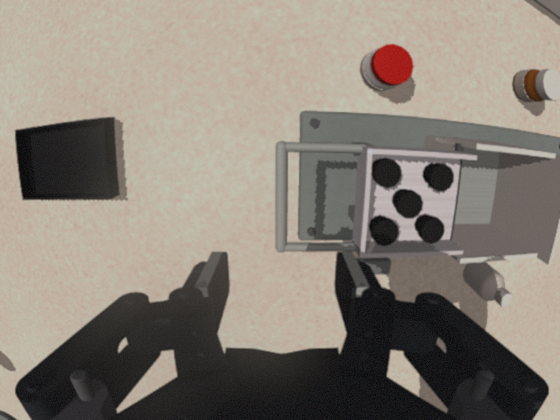

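The wrist view shows the bar upright at column 281, rows 143–250, between the fingers. The fitted position agrees to about 1 mm across the bar, so I'll descend and pinch.

arm_command(plan=[[[0.035, 0.001, 0, 0], [0.07, 0.002, 0, 0], [0.105, 0.003, 0, 0], [0.138, 0.003, 0, 0], [0.138, 0.003, 0, 0]]])

```text
time: 4.02
position: [0.4733, 0.2249, 0.262]
eef_rot: [0.544, 0.448, 0.547, -0.453]
force: [-1.4, -0.9, -0.6]
width: 0.0517
```

arm_command(plan=[[[0, 0, 0, 0], [0, 0, 0, 0], [0, 0, 0, 0], [0, 0, 0, 0], [0, 0, 0, 0]]], grip=1.0, grip_force=40)

```text
time: 4.43
position: [0.4738, 0.2281, 0.2689]
eef_rot: [0.546, 0.452, 0.545, -0.448]
force: [-3.7, 19.1, 1.6]
width: 0.0084
```

```bash
python3 - <<'E'
from h import *
np.set_printoptions(precision=4,suppress=True)
o=bot.observe();print(o['position'],o['width'],o['force'],o['moment'])
s=snap('wrist','w2.png');s=snap('side','s2.png')
p=np.array([.165*np.cos(0),.012]);r=np.hypot(.165,.012);a0=np.arctan2(.012,.165)
for t in np.arange(0,1.26,.1): print(round(t,2), 'dy_f %.4f dz %.4f'%(r*np.cos(a0+t)-.165,r*np.sin(a0+t)-.012))
E
```

```text
[0.4738 0.2281 0.2689] 0.008432720799773195 [-3.7458 19.0699  1.6197] [2.9073 0.611  0.0034]
0.0 dy_f 0.0000 dz -0.0000
0.1 dy_f -0.0020 dz 0.0164
0.2 dy_f -0.0057 dz 0.0325
0.3 dy_f -0.0109 dz 0.0482
0.4 dy_f -0.0177 dz 0.0633
0.5 dy_f -0.0260 dz 0.0776
0.6 dy_f -0.0356 dz 0.0911
0.7 dy_f -0.0465 dz 0.1035
0.8 dy_f -0.0587 dz 0.1147
0.9 dy_f -0.0718 dz 0.1247
1.0 dy_f -0.0859 dz 0.1333
1.1 dy_f -0.1009 dz 0.1405
1.2 dy_f -0.1164 dz 0.1461
```

View pics/w2.png

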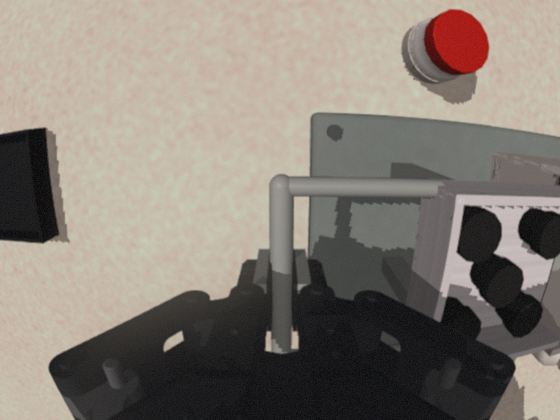

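arm_command(plan=[[[0, 0, -0.001, 0], [0, 0, -0.002, 0], [0, 0, -0.002, 0], [0, 0, -0.002, 0]]])

```text
time: 4.87
position: [0.4737, 0.2288, 0.2688]
eef_rot: [0.546, 0.451, 0.545, -0.449]
force: [-2.0, 2.4, 9.2]
width: 0.0086
```

arm_command(plan=[[[-0.006, 0, 0.0006, 0], [-0.013, 0, 0.0016, 0], [-0.0195, 0, 0.0027, 0], [-0.026, 0, 0.004, 0], [-0.0325, 0, 0.0057, 0]]])

```text
time: 5.28
position: [0.4747, 0.2234, 0.3009]
eef_rot: [0.546, 0.451, 0.545, -0.449]
force: [2.5, 6.6, -1.3]
width: 0.0084
```

arm_command(plan=[[[-0.0063, 0, 0.002, 0], [-0.0125, 0, 0.004, 0], [-0.0187, 0, 0.0065, 0], [-0.0248, 0, 0.0092, 0], [-0.0308, 0, 0.012, 0]]])

```text
time: 5.7
position: [0.4769, 0.2119, 0.332]
eef_rot: [0.546, 0.452, 0.545, -0.448]
force: [0.2, 11.1, 1.9]
width: 0.0084
```

arm_command(plan=[[[-0.0058, 0, 0.0025, 0], [-0.0115, 0, 0.006, 0], [-0.0171, 0, 0.0095, 0], [-0.0225, 0, 0.0132, 0], [-0.0278, 0, 0.017, 0]]])

```text
time: 6.12
position: [0.48, 0.1952, 0.3601]
eef_rot: [0.546, 0.452, 0.545, -0.448]
force: [-0.9, 12.5, 6.3]
width: 0.0085
```

arm_command(plan=[[[-0.005, 0, 0.004, 0], [-0.01, 0, 0.0085, 0], [-0.0147, 0, 0.0133, 0], [-0.0192, 0, 0.018, 0], [-0.0236, 0, 0.023, 0]]])

```text
time: 6.53
position: [0.4841, 0.1731, 0.3845]
eef_rot: [0.546, 0.452, 0.545, -0.448]
force: [-5.4, 16.7, 16.7]
width: 0.0081
```

arm_command(plan=[[[-0.0041, 0, 0.0053, 0], [-0.008, 0, 0.0106, 0], [-0.0117, 0, 0.0161, 0], [-0.0152, 0, 0.0216, 0], [-0.0186, 0, 0.0272, 0]]])

```text
time: 6.95
position: [0.4893, 0.146, 0.4034]
eef_rot: [0.546, 0.452, 0.545, -0.448]
force: [-4.1, 11.8, 16.0]
width: 0.0085
```

arm_command(plan=[[[-0.0034, 0, 0.0057, 0], [-0.006, 0, 0.0117, 0], [-0.0085, 0, 0.018, 0], [-0.0112, 0, 0.0242, 0], [-0.0135, 0, 0.0305, 0]]])

```text
time: 7.37
position: [0.4952, 0.1154, 0.416]
eef_rot: [0.546, 0.451, 0.545, -0.448]
force: [1.5, 5.8, 6.7]
width: 0.0086
```

```bash
python3 - <<'E'
from h import *
np.set_printoptions(precision=4,suppress=True)
s=snap('scene','sc3.png');s=snap('side','s3.png')
a=cv2.imread('pics/sc3.png')[150:290,150:430];b=cv2.imread('pics/s3.png')[110:360,200:400]
cv2.imwrite('pics/c3.png',np.hstack([cv2.resize(a,(480,240)),cv2.resize(b,(300,375))[:240]]))
cv2.imwrite('pics/c3b.png',cv2.resize(b,None,fx=2,fy=2))
o=bot.observe();print(o['position'],o['force'],o['width'])
E
```

```text
[0.4953 0.115  0.4161] [-1.5433  4.2256 10.5039] 0.008605116299348865
```

View pics/sc3.png

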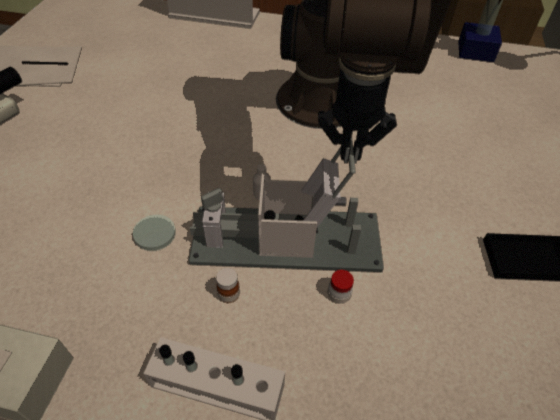

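View pics/s3.png

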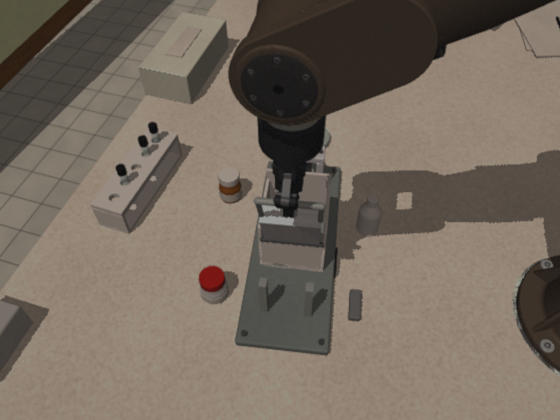

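The tray is tipped to about 1.2 rad, with some stoppers visible in the hopper at (270,214) and (298,217) in the scene view. I'll hold and check with the wrist camera.

arm_command(plan=[[[-0.0008, 0, 0.003, 0], [-0.0008, 0, 0.003, 0], [-0.0008, 0, 0.003, 0], [-0.0008, 0, 0.003, 0], [-0.0008, 0, 0.003, 0]]])

```text
time: 7.88
position: [0.4958, 0.1126, 0.4168]
eef_rot: [0.546, 0.451, 0.545, -0.449]
force: [-1.1, 5.3, 10.6]
width: 0.0082
```

```bash
python3 - <<'E'
from h import *
s=snap('wrist','w3.png');s=snap('scene','sc4.png')
for c in ['wrist','scene']:
  for i in [0]:
    print(c,[(round(k['p'],2),k['xy']) for k in bot.place_of('stopper0_center',c)])
a=cv2.imread('pics/sc4.png')[150:270,220:400];cv2.imwrite('pics/c4.png',cv2.resize(a,None,fx=4,fy=4,interpolation=3))
E
```

```text
wrist [(0.41, [350.4, 201.4])]
scene [(0.37, [302.5, 221.8])]
```

View pics/w3.png

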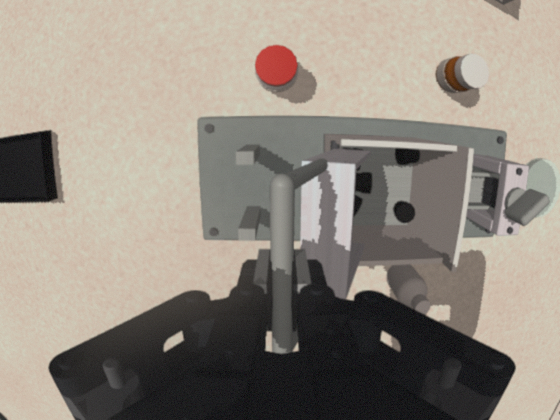

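View pics/c4.png

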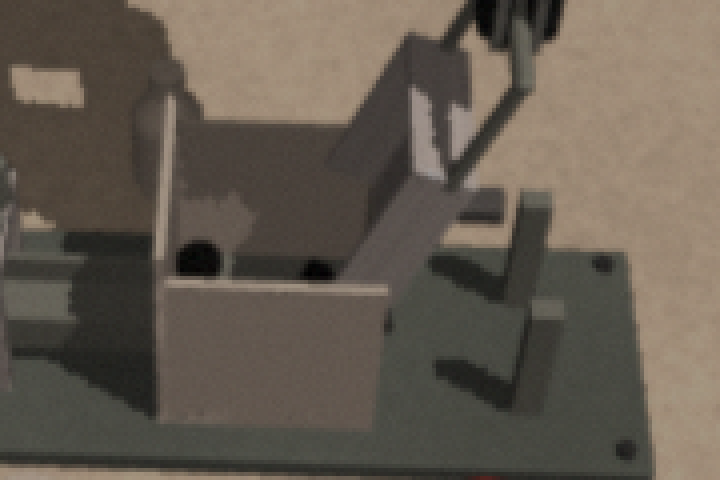

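arm_command(plan=[[[0.0023, 0, -0.0073, 0], [0.0051, 0, -0.0143, 0], [0.008, 0, -0.0212, 0], [0.011, 0, -0.0275, 0], [0.0143, 0, -0.0335, 0]]])

```text
time: 8.5
position: [0.4894, 0.1457, 0.4023]
eef_rot: [0.547, 0.451, 0.545, -0.448]
force: [0.2, 3.4, 9.6]
width: 0.0083
```

arm_command(plan=[[[0.0034, 0, -0.0056, 0], [0.0069, 0, -0.0111, 0], [0.0106, 0, -0.0166, 0], [0.0145, 0, -0.0219, 0], [0.0186, 0, -0.0272, 0]]])

```text
time: 8.92
position: [0.4844, 0.1723, 0.3827]
eef_rot: [0.546, 0.451, 0.545, -0.449]
force: [3.5, 2.0, 4.6]
width: 0.0084
```

arm_command(plan=[[[0.0044, 0, -0.005, 0], [0.0089, 0, -0.0097, 0], [0.0136, 0, -0.0145, 0], [0.0186, 0, -0.019, 0], [0.0236, 0, -0.023, 0]]])

```text
time: 9.33
position: [0.4803, 0.1949, 0.3578]
eef_rot: [0.546, 0.45, 0.545, -0.449]
force: [5.2, 1.0, 1.1]
width: 0.0083
```

arm_command(plan=[[[0.0053, 0, -0.0038, 0], [0.0107, 0, -0.0075, 0], [0.0163, 0, -0.011, 0], [0.022, 0, -0.0145, 0], [0.0278, 0, -0.017, 0]]])

```text
time: 9.75
position: [0.477, 0.2118, 0.33]
eef_rot: [0.546, 0.451, 0.545, -0.449]
force: [3.6, 7.0, 4.2]
width: 0.0081
```

arm_command(plan=[[[0.006, 0, -0.0028, 0], [0.0121, 0, -0.0055, 0], [0.0183, 0, -0.008, 0], [0.0245, 0, -0.01, 0], [0.0308, 0, -0.012, 0]]])

```text
time: 10.17
position: [0.4748, 0.2233, 0.2991]
eef_rot: [0.546, 0.45, 0.545, -0.449]
force: [5.3, -1.2, -0.7]
width: 0.0085
```

```bash
python3 - <<'E'
from h import *
s=snap('wrist','w4.png');s=snap('scene','sc5.png')
a=cv2.imread('pics/sc5.png')[150:270,220:400];cv2.imwrite('pics/c5.png',cv2.resize(a,None,fx=4,fy=4,interpolation=3))
E
```

```text
(no output)
```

View pics/w4.png

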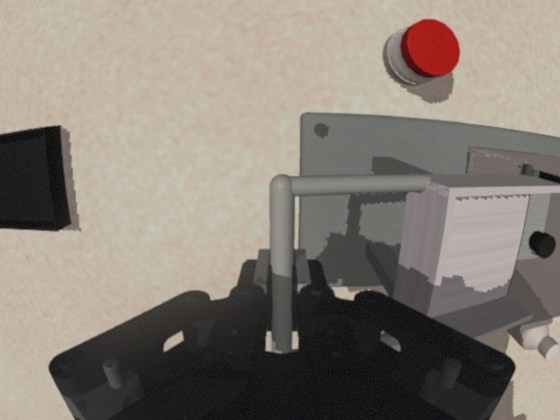

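View pics/c5.png

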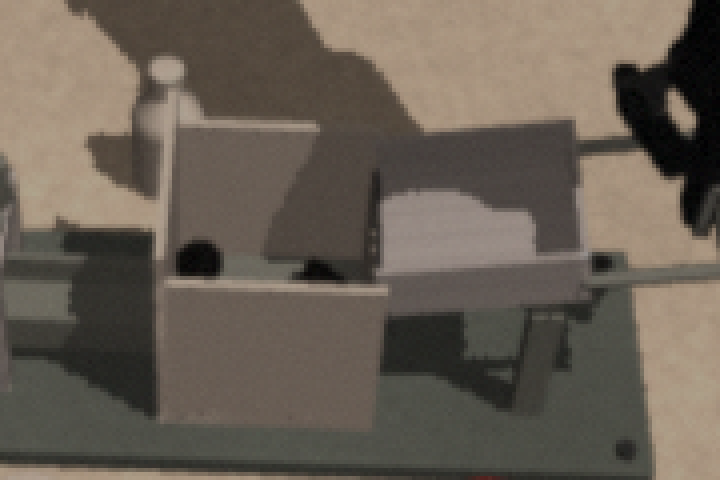

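The tray is empty: no dark stoppers on its floor in either view. I'll lay it down and release.

arm_command(plan=[[[0.0065, 0, -0.0017, 0], [0.013, 0, -0.003, 0], [0.0195, 0, -0.0042, 0], [0.026, 0, -0.005, 0], [0.0315, 0, -0.0057, 0]]])

```text
time: 10.68
position: [0.4737, 0.2288, 0.267]
eef_rot: [0.546, 0.45, 0.545, -0.449]
force: [6.3, -0.5, 0.4]
width: 0.0081
```

arm_command(plan=[[[0, 0, 0, 0], [0, 0, 0, 0], [0, 0, 0, 0], [0, 0, 0, 0], [0, 0, 0, 0]]], grip=0.4)

```text
time: 11.1
position: [0.4732, 0.2286, 0.2678]
eef_rot: [0.546, 0.45, 0.546, -0.45]
force: [0.6, -0.4, 0.4]
width: 0.0512
```

arm_command(plan=[[[-0.035, 0, 0, 0], [-0.07, 0, 0, 0], [-0.105, 0, 0, 0], [-0.14, 0, 0, 0], [-0.16, 0, 0, 0]]])

```text
time: 11.52
position: [0.4731, 0.2286, 0.4316]
eef_rot: [0.546, 0.451, 0.545, -0.449]
force: [-0.5, -0.2, 0.2]
width: 0.0513
```

```bash
python3 - <<'E'
from h import *
o=bot.observe();print(o['position'],o['width'])
s=snap('wrist','w5.png');s=snap('side','s5.png')
E
```

```text
[0.4730581  0.22857936 0.43155974] 0.051253768278043545
```

View pics/w5.png

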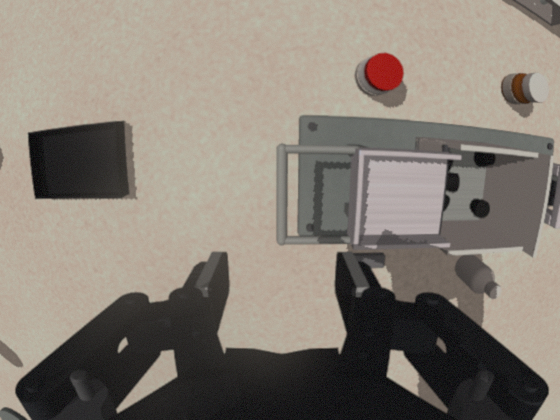

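The tray is level and empty, the bar is free, and four stoppers are visible in the hopper so far. I'll move over the hopper to count all five.

arm_command(plan=[[[0, 0, 0.04, 0], [0, 0, 0.08, 0], [0, 0, 0.12, 0], [0, 0, 0.16, 0], [0, 0, 0.2, 0]]])

```text
time: 12.03
position: [0.5112, 0.0305, 0.4269]
eef_rot: [0.545, 0.449, 0.546, -0.45]
force: [1.3, 0.2, -0.1]
width: 0.0512
```

arm_command(plan=[[[0, -0.001, 0.034, 0], [0, -0.001, 0.068, 0], [0, -0.002, 0.102, 0], [0, -0.002, 0.136, 0], [0, -0.002, 0.17, 0]]])

```text
time: 12.45
position: [0.5417, -0.1367, 0.4267]
eef_rot: [0.545, 0.45, 0.546, -0.45]
force: [-0.1, 0.9, 0.9]
width: 0.0513
```

```bash
python3 - <<'E'
from h import *
np.set_printoptions(precision=4,suppress=True)
o=bot.observe();print(o['position'],o['qpos'])
s=snap('wrist','w6.png')
for k in bot.place_of('screw_grip','wrist')[:2]:print(k['p'],k['xy'],atz(s,k['xy'],.131,True))
print(proj(s,(.5428,-.1345,.144),True))
s=snap('side','s6.png')
for k in bot.place_of('screw_grip','side')[:2]:print(k['p'],k['xy'],atz(s,k['xy'],.131))
E
```

```text
[ 0.5417 -0.1367  0.4267] [-0.3654  0.3743  1.6949 -0.0001  1.0738  1.0139]
0.74 [280.8, 197.4] [ 0.5461 -0.135   0.131 ]
[279.3254 205.0662]
0.92 [300.9, 140.0] [ 0.5481 -0.1321  0.131 ]
0.61 [293.9, 244.4] [0.4938 0.0916 0.131 ]
```

View pics/w6.png

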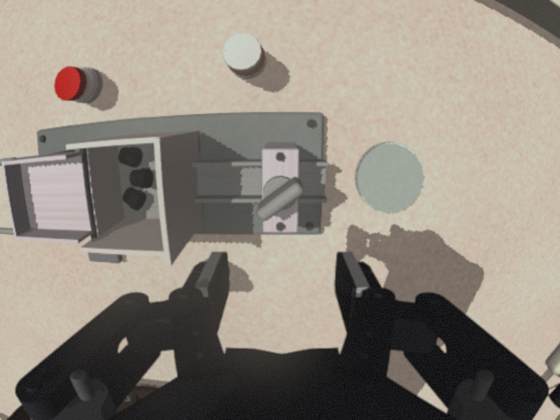

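View pics/s6.png

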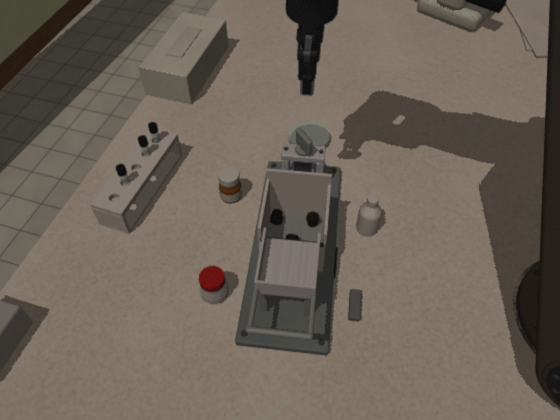

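Only three stoppers show here; the tray wall hides the rest. I'll put the camera right above the hopper for a firm count.

arm_command(plan=[[[0, -0.016, -0.038, 0], [0, -0.033, -0.076, 0], [0, -0.05, -0.115, 0], [0, -0.066, -0.153, 0], [0, -0.066, -0.153, 0]]])

```text
time: 13.07
position: [0.4437, 0.0075, 0.4274]
eef_rot: [0.546, 0.448, 0.547, -0.449]
force: [2.0, -0.7, 0.4]
width: 0.0511
```

```bash
python3 - <<'E'
from h import *
s=snap('wrist','w7.png');print(bot.observe()['position'])
p=proj(s,(.5142,.0127,.04),True);print(p)
u,v=map(int,p);a=s['color'][max(0,v-75):v+75,max(0,u-100):u+100,::-1];cv2.imwrite('pics/c7.png',cv2.resize(a,None,fx=4,fy=4,interpolation=3))
E
```

```text
[0.44559271 0.0058944  0.42779755]
[289.99163201 118.17771698]
```

View pics/c7.png

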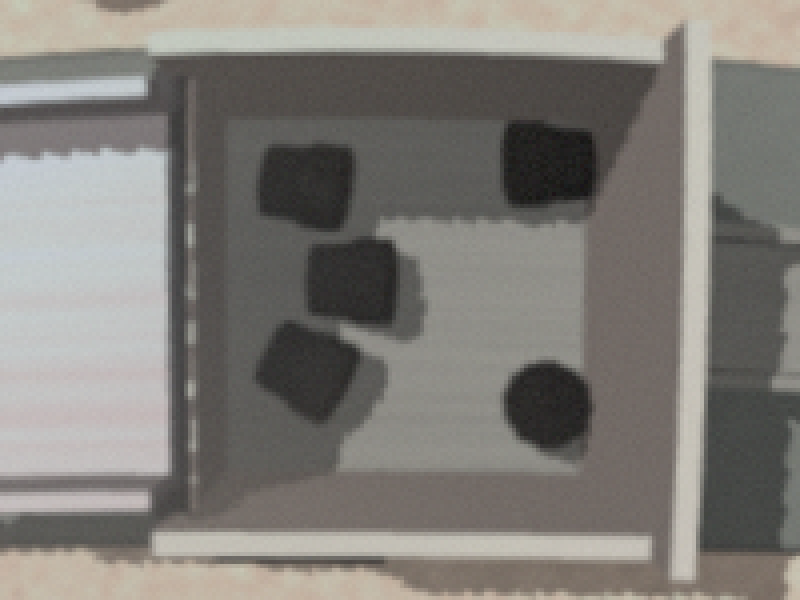

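All five stoppers lie on the hopper floor: (306,186), (549,163), (352,281), (307,371) and (547,405) in the crop. Next I'll measure the wing from the w6 picture.

```bash
python3 - <<'E'
import cv2
a=cv2.imread('pics/w6.png')[130:250,220:340];cv2.imwrite('pics/c6.png',cv2.resize(a,None,fx=5,fy=5,interpolation=3))
E
```

```text
(no output)
```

View pics/c6.png

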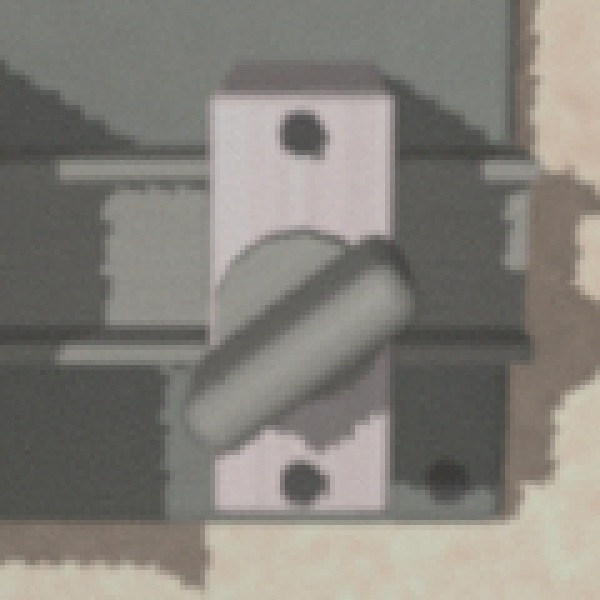

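arm_command(plan=[[[0, 0.016, 0.036, -0.1], [0, 0.032, 0.072, -0.2], [0, 0.048, 0.108, -0.3], [0, 0.064, 0.144, -0.4], [0, 0.071, 0.157, -0.5]]])

```text
time: 13.53
position: [0.5497, -0.1412, 0.427]
eef_rot: [0.641, 0.299, 0.64, -0.3]
force: [-0.6, -0.2, 0.8]
width: 0.0513
```

arm_command(plan=[[[0, 0, 0, -0.12], [0, 0, 0, -0.24], [0, 0, 0, -0.36], [0, 0, 0, -0.48], [0, 0, 0, -0.6]]])

```text
time: 13.95
position: [0.5478, -0.1378, 0.4272]
eef_rot: [0.7, 0.096, 0.701, -0.096]
force: [-0.2, -0.4, -0.1]
width: 0.0515
```

arm_command(plan=[[[0, 0, 0, -0.12], [0, 0, 0, -0.24], [0, 0, 0, -0.36], [0, 0, 0, -0.48], [0, 0, 0, -0.6]]])

```text
time: 14.37
position: [0.5478, -0.1377, 0.4272]
eef_rot: [0.697, -0.115, 0.698, 0.115]
force: [0.1, -0.8, 0.2]
width: 0.0511
```

arm_command(plan=[[[0, 0, 0, -0.12], [0, 0, 0, -0.24], [0, 0, 0, -0.36], [0, 0, 0, -0.48], [0, 0, 0, -0.5]]])

```text
time: 14.78
position: [0.5478, -0.1377, 0.4273]
eef_rot: [0.647, -0.284, 0.648, 0.284]
force: [-0.3, 0.2, -0.0]
width: 0.0511
```

```bash
python3 - <<'E'
from h import *
np.set_printoptions(precision=4,suppress=True)
o=bot.observe();print(o['position'],o['qpos']);M=rot(o['eef_rot']);print(M,np.arctan2(M[1,1],M[0,1]))
s=snap('wrist','w8.png')
for k in bot.place_of('screw_grip','wrist')[:2]:print(k['p'],k['xy'],atz(s,k['xy'],.131,True))
print(proj(s,(.5428,-.1345,.144),True))
a=s['color'][130:250,220:340,::-1];cv2.imwrite('pics/c8.png',cv2.resize(a,None,fx=5,fy=5,interpolation=3))
E
```

```text
[ 0.5478 -0.1377  0.4273] [-0.3632  0.3825  1.6799 -0.0001  1.0796 -1.1903]
[[-0.0005 -0.736   0.6769]
 [ 0.0001  0.6769  0.736 ]
 [-1.      0.0004 -0.0003]] 2.3979890713528995
0.86 [283.8, 198.4] [ 0.5471 -0.1339  0.131 ]
[279.7261 198.9634]
```

View pics/c8.png

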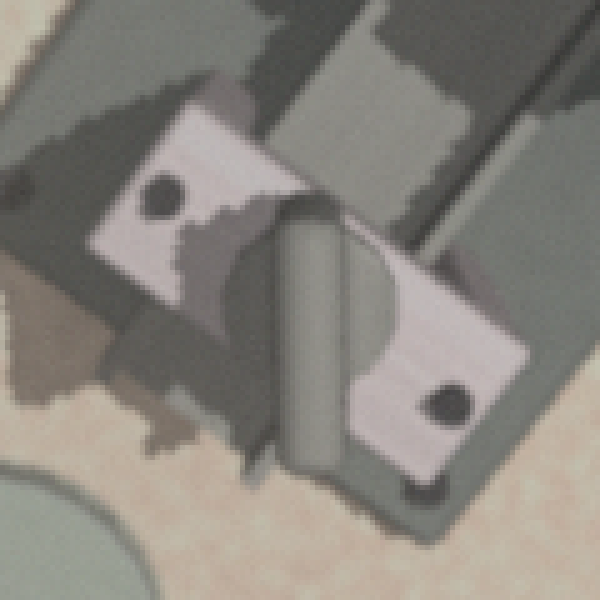

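In the wrist picture the wing is upright at column 282.4 (principal point 281.6), so it is parallel to the pads and centred. The fit agrees to about 1.5 mm. I'll descend and grip.

arm_command(plan=[[[0.035, 0.006, 0.0005, 0], [0.07, 0.006, 0.0005, 0], [0.1, 0.006, 0.0005, 0], [0.12, 0.006, 0.0005, 0], [0.137, 0.006, 0.0005, 0]]])

```text
time: 15.3
position: [0.5434, -0.1333, 0.2887]
eef_rot: [0.648, -0.28, 0.649, 0.281]
force: [0.4, -0.5, -0.5]
width: 0.0512
```

arm_command(plan=[[[0, 0, 0, 0], [0, 0, 0, 0], [0, 0, 0, 0], [0, 0, 0, 0], [0, 0, 0, 0]]], grip=1.0, grip_force=40)

```text
time: 15.72
position: [0.5436, -0.1337, 0.2919]
eef_rot: [0.649, -0.282, 0.648, 0.281]
force: [-2.8, -3.8, 2.0]
width: 0.0112
```

arm_command(plan=[[[0, 0, 0, 0], [0, 0, 0, 0], [0, 0, 0, 0]]])

```text
time: 15.97
position: [0.5436, -0.1337, 0.2919]
eef_rot: [0.649, -0.283, 0.648, 0.282]
force: [-3.5, -4.3, 6.8]
width: 0.0113
```

```bash
python3 - <<'E'
from h import *
np.set_printoptions(precision=4,suppress=True)
o=bot.observe();M=rot(o['eef_rot']);print(o['position'],o['width'],o['force'],o['moment'],np.arctan2(M[1,1],M[0,1]))
print('force in tool',M.T@o['force'])
s=snap('wrist','w9.png')
E
```

```text
[ 0.5436 -0.1337  0.2919] 0.011256076265873358 [-3.4785 -4.2938  6.7987] [-0.6604  0.6663 -0.0309] 2.391367370051481
force in tool [-6.7995 -0.3949 -5.5108]
```

View pics/w9.png

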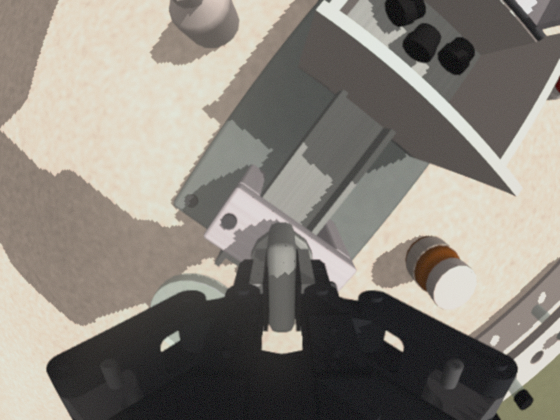

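arm_command(plan=[[[0, 0, 0, 0.08], [0, 0, 0, 0.18], [0, 0, 0, 0.28], [0, 0, 0, 0.38], [0, 0, 0, 0.48]]])

```text
time: 16.43
position: [0.5437, -0.1337, 0.2919]
eef_rot: [0.698, -0.119, 0.697, 0.118]
force: [-1.8, -2.6, 5.9]
width: 0.011
```

arm_command(plan=[[[0, 0, 0, 0.1], [0, 0, 0, 0.2], [0, 0, 0, 0.3], [0, 0, 0, 0.4], [0, 0, 0, 0.5]]])

```text
time: 16.85
position: [0.5438, -0.1337, 0.2919]
eef_rot: [0.706, 0.058, 0.704, -0.058]
force: [-1.7, -3.0, 5.2]
width: 0.0114
```

arm_command(plan=[[[0, 0, 0, 0.1], [0, 0, 0, 0.2], [0, 0, 0, 0.3], [0, 0, 0, 0.4], [0, 0, 0, 0.5]]])

```text
time: 17.27
position: [0.5439, -0.1337, 0.2919]
eef_rot: [0.67, 0.23, 0.667, -0.231]
force: [0.1, -3.7, 5.1]
width: 0.0114
```

arm_command(plan=[[[0, 0, 0, 0.1], [0, 0, 0, 0.2], [0, 0, 0, 0.3], [0, 0, 0, 0.4], [0, 0, 0, 0.5]]])

```text
time: 17.68
position: [0.544, -0.1339, 0.2919]
eef_rot: [0.592, 0.389, 0.589, -0.389]
force: [0.5, -5.5, 3.4]
width: 0.0111
```

```bash
python3 - <<'E'
from h import *
np.set_printoptions(precision=4,suppress=True)
o=bot.observe();M=rot(o['eef_rot']);print(o['position'],o['width'],o['force'],o['moment'],np.arctan2(M[1,1],M[0,1]))
E
```

```text
[ 0.544  -0.1339  0.2919] 0.0110912084024391 [ 0.5125 -5.4841  3.3678] [-0.9688  0.0783  0.1205] 0.40687099780913744
```

Remaining to the expected seat: 0.215 rad. I'll approach slowly and watch the moment.

arm_command(plan=[[[0, 0, 0, 0.05], [0, 0, 0, 0.1], [0, 0, 0, 0.15], [0, 0, 0, 0.18], [0, 0, 0, 0.2]]])

```text
time: 18.1
position: [0.544, -0.134, 0.2919]
eef_rot: [0.551, 0.445, 0.548, -0.445]
force: [-0.0, -5.1, 3.7]
width: 0.011
```

```bash
cat > st.py <<'E'
from h import *
np.set_printoptions(precision=4,suppress=True)
o=bot.observe();M=rot(o['eef_rot']);print(o['position'],o['width'],o['force'],o['moment'],np.arctan2(M[1,1],M[0,1]),o['joint_torque'][5])
E
python3 st.py
```

```text
[ 0.544  -0.134   0.2919] 0.010986160763671843 [-0.039  -5.086   3.7106] [-1.062   0.1035  0.0719] 0.2100606618789418 -0.08282319875434041
```

arm_command(plan=[[[0, 0, 0, 0.02], [0, 0, 0, 0.04], [0, 0, 0, 0.06], [0, 0, 0, 0.06]]])

```text
time: 18.43
position: [0.544, -0.1339, 0.2919]
eef_rot: [0.538, 0.461, 0.535, -0.46]
force: [-1.0, -5.7, 4.6]
width: 0.0111
```

```bash
python3 st.py
```

```text
[ 0.544  -0.1339  0.2919] 0.011134332832990607 [-0.9689 -5.732   4.6024] [-0.9614  0.1218  0.9022] 0.15238304922227267 1.2864814326167107
```

arm_command(plan=[[[0, 0, 0, 0.01], [0, 0, 0, 0.02], [0, 0, 0, 0.02], [0, 0, 0, 0.02], [0, 0, 0, 0.02]]])

```text
time: 18.85
position: [0.544, -0.1338, 0.2919]
eef_rot: [0.534, 0.465, 0.531, -0.465]
force: [0.4, -5.0, 4.8]
width: 0.011
```

```bash
python3 st.py;python3 - <<'E'
from h import *
s=snap('side','s10.png');snap('wrist','w10.png')
a=s['color'][100:220,240:370,::-1];cv2.imwrite('pics/c10.png',cv2.resize(a,None,fx=5,fy=5,interpolation=3))
E
```

```text
[ 0.544  -0.1338  0.2919] 0.010994557588206012 [ 0.3703 -5.0298  4.8102] [-1.0213  0.1999  1.3125] 0.13446251127802336 1.2516671419143677
```

View pics/c10.png

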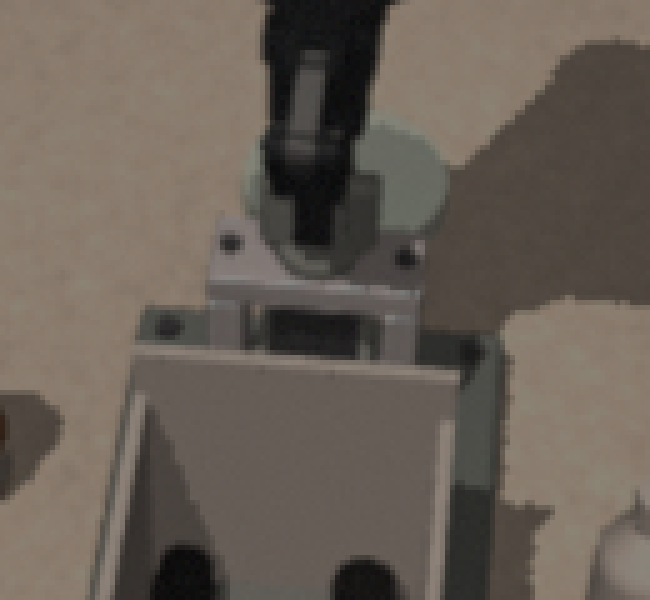

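View pics/w10.png

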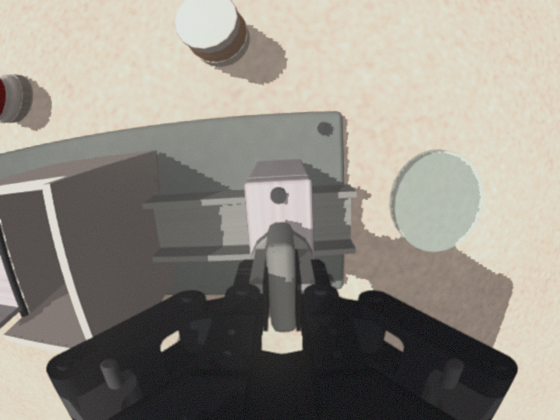

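The wing lies front to back, and the torque rose to 1.3 N m against the stop, so it is seated. Now I'll back off a quarter turn.

arm_command(plan=[[[0, 0, 0, -0.06], [0, 0, 0, -0.15], [0, 0, 0, -0.25], [0, 0, 0, -0.35], [0, 0, 0, -0.45]]])

```text
time: 19.37
position: [0.544, -0.1338, 0.2919]
eef_rot: [0.624, 0.334, 0.622, -0.334]
force: [0.4, -3.3, 3.9]
width: 0.011
```

arm_command(plan=[[[0, 0, 0, -0.1], [0, 0, 0, -0.2], [0, 0, 0, -0.3], [0, 0, 0, -0.4], [0, 0, 0, -0.5]]])

```text
time: 19.78
position: [0.5439, -0.1337, 0.2919]
eef_rot: [0.687, 0.169, 0.685, -0.17]
force: [-0.7, -3.5, 4.2]
width: 0.0115
```

arm_command(plan=[[[0, 0, 0, -0.1], [0, 0, 0, -0.2], [0, 0, 0, -0.3], [0, 0, 0, -0.4], [0, 0, 0, -0.48]]])

```text
time: 20.2
position: [0.5438, -0.1336, 0.2919]
eef_rot: [0.708, 0.001, 0.706, -0.002]
force: [-1.8, -1.9, 5.7]
width: 0.011
```

arm_command(plan=[[[0, 0, 0, -0.07], [0, 0, 0, -0.12], [0, 0, 0, -0.16], [0, 0, 0, -0.18], [0, 0, 0, -0.19]]])

```text
time: 20.62
position: [0.5437, -0.1337, 0.2919]
eef_rot: [0.705, -0.065, 0.704, 0.064]
force: [-2.9, -3.3, 5.5]
width: 0.0112
```

arm_command(plan=[[[0, 0, 0, 0], [0, 0, 0, 0], [0, 0, 0, 0], [0, 0, 0, 0], [0, 0, 0, 0]]])

```text
time: 21.03
position: [0.5437, -0.1337, 0.2919]
eef_rot: [0.705, -0.064, 0.704, 0.063]
force: [-2.8, -3.6, 6.0]
width: 0.0115
```

```bash
python3 st.py;python3 - <<'E'
from h import *
s=snap('side','s11.png');w=snap('wrist','w11.png');snap('scene','sc11.png')
a=s['color'][100:220,240:370,::-1];cv2.imwrite('pics/c11.png',cv2.resize(a,None,fx=5,fy=5,interpolation=3))
E
python3 st.py
```

```text
[ 0.5437 -0.1337  0.2919] 0.011534940619606067 [-2.8318 -3.596   5.9715] [-0.5228  0.333   0.0652] 1.7516258154730866 0.05611525964923203
[ 0.5437 -0.1337  0.2919] 0.011109001609031733 [-2.676  -3.051   5.5381] [-0.5446  0.3087  0.0706] 1.7516273159332858 0.05610429681837559
```

View pics/w11.png

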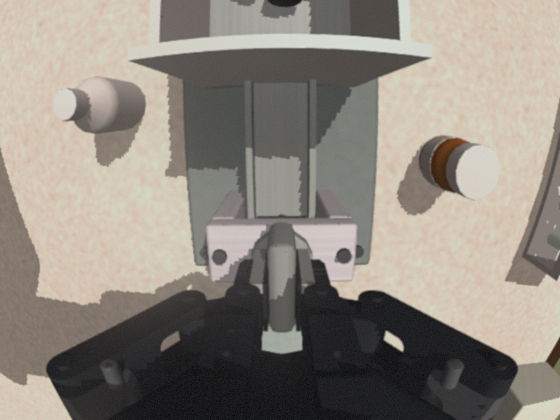

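View pics/c11.png

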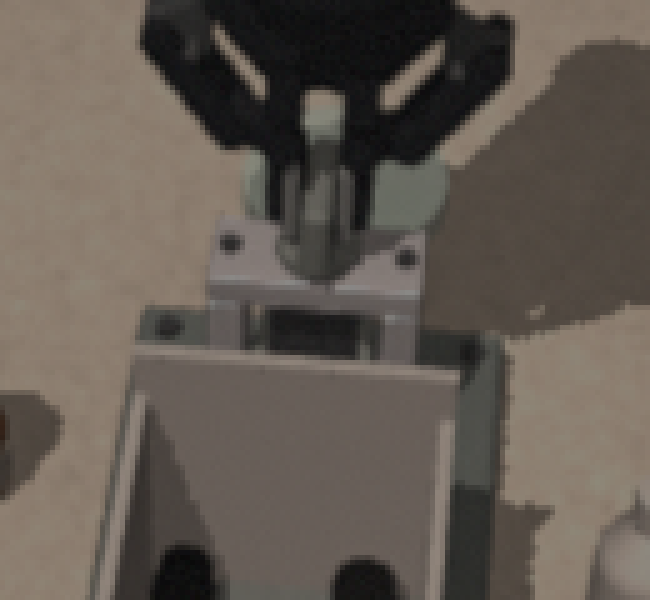

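View pics/sc11.png

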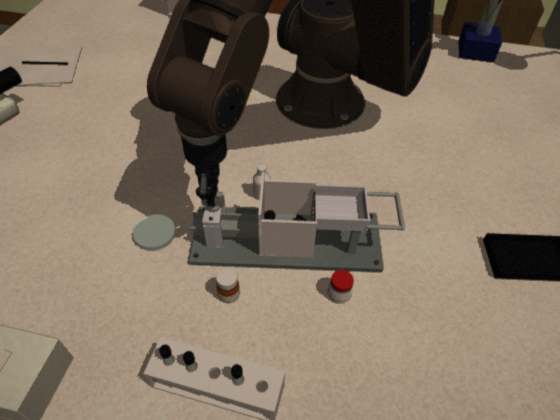

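The wing points along the feeder's y and is held. The tray is down, and the bystanders are at the same pixels as at the start. I'll hand it in.

```bash
python3 -c "
from plant import bot
print(bot.sign_off())"
```

```text
the job is handed in; nothing more can be done
None
```

The feeder is refilled and the job was handed in at about 21 s of the 72 s allowed; the hand-in gives no verdict.

**Tray:** I lifted it by its bar to about 1.2 rad, laid it back down and let go. A wrist picture taken right above the hopper showed all five stoppers on its floor, and the tray empty.

**Thumbscrew:** I gripped the wing and turned it about 2.2 rad clockwise. The torque then rose from about 0.07 to 1.3 N m, which marks the hard stop, and the wing lay front to back.

**Final position:** I backed the screw off a quarter turn. The tool stands 1.56 rad from the seat direction I measured, and the wing lies along the feeder's y in the pictures. It is at rest and still held, with the fingers 11 mm apart and the grip set to 40 N.

**Bystanders:** The ones visible in the last scene picture (dropper, jar, pot and dish) stood where they were at the start. The eraser does not show in the scene view; I last saw it in place in a side picture taken after the tray was laid down.

**Checks that fell short:**
- Single pictures from other angles showed only three or four stoppers because the tray and walls hid the rest; the overhead picture settled that.
- The networks' positions differed from my fitted feeder pose by up to about 6 mm, and from the wrist pictures I used for the grasps by about 3 mm or less.

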